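# Set the polarising viewer to its studded mark and switch on its lamp

### The job

On the round polarising viewer, gently push the filter ring's lever round its arc with a fingertip until it stands over the scale mark that carries the larger round stud, and leave it there. Then press the viewer's lamp button fully down and let it come back up. Grip and lift nothing, and leave the other things on the table where they are.

Things in the scene. Friction and masses are not known exactly. Their poses are not given: they have to be found in the camera images.
- viewer: fixed grey drum 210 mm across, 50 mm high; a ledge 25 mm high on its -y side (x -55 to 15 mm, to y -155 mm) carries the lamp button. Origin: centre of the underside, on the ring's axis; z up; x to the middle of the scale. On the drum's top black scale marks lie 0.217 rad apart, up to 0.87 rad either side of x. Place and turn (up to 0.4 rad) vary.
- filter_ring (a joint): angle of the filter ring and its lever, rad: 0 when the lever points along the viewer's +x, growing counter-clockwise from above; end stops at -0.95 and 0.95, beyond both studs. The ring is a 128 mm metal disc with a dark striped filter, its top 66 mm above the table. Light friction (1 to 2 N at the post); it stays where it is left.
- lever: the filter ring with its steel lever; origin on the ring's axis at table height, x along the lever. A flat bar 8 mm wide, 58 to 65 mm above the table, runs out to 125 mm from the axis and ends in an upright round post.
- lever_post (a point): centre of the top end of the lever's upright post, 98 mm above the table; the post is 14 mm thick, 40 mm tall, 118 mm from the ring's axis (outside the drum), free on both sides and all round
- lever_pointer (a point): the point of the lever's underside, 88 mm from the ring's axis, that is to stand over the stud
- stud_big: the larger stud, marking the wanted setting: a round-headed steel stud 20 mm across, 6 mm high, fixed on the drum's top 88 mm from the axis, on the scale mark at either +0.65 or -0.65 rad; the lever passes freely over it. Origin: centre of its underside (51 mm above the table)
- stud_small: the smaller stud, 7 mm across and 4 mm high, on the opposite mark (-0.65 or +0.65 rad); not wanted
- lamp_button (a joint): travel of the lamp button, m: 0 up, 0.006 fully down; it springs back; fully down takes 4 N
- lamp_button_top (a point): centre of the top of the round black lamp button (28 mm across, pressed straight down) on the viewer's ledge, 47 mm above the table, at x -20, y -128 mm of the viewer; it stands 10 mm out of a steel collar 44 mm across
- tape_roll: roll of paper tape lying flat, 84 mm across, 24 mm high, 60 mm hole; bystander
- ink_tin: closed ink tin with a paper label, 68 mm across, 65 mm high, upright; bystander
- brayer: ink roller: black rubber roller 110 mm long and 36 mm thick lying across its handle, which reaches 135 mm from the roller's axis along the body's +x; bystander
- ink_tube: flat metal ink tube lying down, 120 mm long along its x, 44 mm wide, 20 mm high, white cap at +x; bystander
- drypoint_plate: clear plastic plate lying flat, 150 x 100 x 5 mm; bystander
- ink_knife: spatula-shaped ink knife lying flat, wooden handle, about 240 mm long, 65 mm wide, 20 mm high, blade to +x, beyond the tape roll; bystander

How it is judged:
On the way, in this order (a step that is already met when the one before it is completed fails the run):
1. the lever rests over the larger stud (horizontal distance between lever_pointer and stud_big below 0.007 m and velocity of joint filter_ring between -0.05 and 0.05 rad/s), for 0.3 s.
2. the lamp button is pressed fully down with the lever still over the larger stud (horizontal distance between lever_pointer and stud_big below 0.007 m and value of joint lamp_button above 0.0045 m), for 0.05 s.
At the end, for the whole second after the job is handed in: The lever's pointer is within 7 mm (about 4.5 degrees) of the centre of the larger stud seen from above and at rest, the lamp button has been pressed (at least 4.5 of its 6 mm) after that and is up again (all of step 1 and value of joint lamp_button below 0.0015 m); the robot touches nothing.
It fails at once if the lever is gripped or forced (over 22 N) (contact force between the fingers and lever above 22 N).
It fails at once if a bystander is moved by more than 20 mm or lifted (distance of any of tape_roll, ink_tin, brayer, ink_tube, drypoint_plate, ink_knife from where it was at the start of the episode above 0.02 m).
It also fails if it takes over 48 s, if anything falls off the work surface, if the arm or the gripper's body presses on something with over 40 N, if the wrist force passes 120 N, or if a joint passes its speed limit or range.

### The arm

A 7-joint arm with a two-finger parallel gripper is mounted at the origin on the work surface. World frame = base frame: x ahead of the robot, y to its left, z up, the work surface at z = 0. Lengths are in m, angles in rad, forces in N, time in s.
With the tool pointing down it reaches from about 0.425 to 1.025 m from the base axis. Payload 3.6 kg.
Tool frame: the origin (TCP) lies midway between the tips of the shut fingers; the grasp point (between the pads) lies pinch_z behind it (pinch_z is the distance from the TCP to the grasp point, in m); z points along the fingers, y is the direction in which the jaws open and shut (so a half turn about z gives the same grasp; the last joint's range is limited). The gripper opens to 85 mm and grips with 20 to 120 N. Pads are 22 mm wide; open, the fingers measure 114 mm over their backs; the gripper's body (76 mm by 85 mm) begins 54 mm behind the grasp point. The pads swing forward as they close: fully open they stand 13 mm farther back than shut.
Start: joints at [-0.093, 0.591, 0.048, 1.609, -0.033, 0.943, -0.034], TCP at [0.725, 0, 0.231] pointing down, gripper open.
Joint ranges: [-2.69, 2.69], [-0.47, 2.24], [-1.27, 1.36], [0.19, 2.51], [-1.53, 4.68], [0.08, 2.07], [-3.09, 3.09]. Speed limits (rad/s): [2.57, 2.57, 3.14, 3.14, 3.14, 3.14, 3.14].

### API

Orientations are given as [roll, pitch, yaw] about the fixed x, y, z axes, in that order (R = Rz(yaw) Ry(pitch) Rx(roll)).
In Python, from plant import * gives the robot as it stands.
- The arm moves only by the tool servo_tool, never from a script. Its argument "commands" is a list of rows, each a list of 3 entries, a list of its own where there are three numbers: the shift along the world's x, y, z in units of 25 mm (1.0 is 25 mm), then the turn about the world's z in units of 5 degrees (1.0 is 5 degrees), then the gripper's target within -1 to 1 (shut at 1, half-way at 0, fully open at -1). A call has 1 to 8 rows; each row shifts and turns the commanded pose from where the row before left it; what a row does not reach is not made up. A row lasts 1/12 s, in which the tool goes at most 41.7 mm and 7.16 degrees, less where a joint would pass 70% of its speed; a pose out of reach is approached as far as the arm can. A call is refused whole if a number of a shift passes 1 or a number of a turn 1, either way. A call with a gripper value outside its range is refused whole. The fingers move at their own pace and stop on an object; "newtons" is the grip in N (left out, the last holds). Time passes only in rows, so rows that do not move let the fingers close. It gives the time, the measured TCP pose, the force and the opening at its end, in the units of the state.
- observe(): the state, without advancing time (a new reading comes with each control period).
- snapshot(name): name is "scene" or "side" or "wrist"; returns a dict with "img" (420x560x3 uint8, red, green, blue), "depth" (420x560 float32, m along the optical axis (not along the pixel's ray), 0 where there is no reading), "mtx" (3x3 intrinsics, pixels), "camera_from_world" (4x4, takes a point from world to camera coordinates); the wrist camera has in their place "hand_eye" (4x4, takes a point from camera to tool coordinates, whose origin is the TCP and whose axes are the flange's). Camera axes: x right, y down, z forward; pixel columns grow to the right and rows downward; lengths in m; the calibration is good to about 2 mm. A picture is of the moment at which its call begins: read the wrist's pose just before it.
- hand_in(): hands the job in, once; it reports no verdict.
The state is a dict: "clock": time; "joints": joint angles; "qd": joint speeds; "tau": joint torques, N m; "tcp_pos": TCP position; "ee_rot": TCP orientation; "contact_force": force on the tool from outside, world axes, zero at the start; "moment": the same for the moment, N m; "width": finger opening in m.
Only numpy, scipy, OpenCV 4.12 (cv2) and the standard library are available. Lean on these libraries where they do the work, as an engineer would, in place of code of your own. Each camera call takes 0.05 s, during which the arm holds its last target.

## Working session

There is one attempt and no reset: what is moved stays moved. The work goes in short steps, Python scripts to look and compute and a tool call to move; the robot and the scene stay as the last step left them, time stands still between calls to the robot, and variables do not carry over. Pictures are saved under pics/ and viewed, and the job is handed in when it is done.

Besides the shell and the picture viewer there is one more tool, called by a JSON object that holds its "name" and its "arguments". servo_tool: Moves the arm, as the interface text tells. Its arguments: {"type":"object","properties":{"commands":{"type":"array","items":{"type":"array"}},"newtons":{"type":"number"}},"required":["commands"]}

```bash
ls; mkdir -p pics
cat > h.py <<'E'
from plant import *
import numpy as np, cv2
def save(s,n): cv2.imwrite(f"pics/{n}.png", s["img"][:,:,::-1])
E
python3 - <<'E'
from h import *
o=observe(); print(o)
for n in ["scene","side"]:
    s=snapshot(n); save(s,n+"0"); np.savez(f"{n}0.npz",**s); print(n,s["mtx"],s["camera_from_world"])
E
```

```text
pics
{'clock': 0.0, 'joints': array([-0.09349009,  0.59210222,  0.04831995,  1.60984781, -0.03329612,
        0.94269922, -0.03373748]), 'qd': array([-0.00013655,  0.00144888, -0.00066261,  0.00044458, -0.00035728,
        0.00109177, -0.00137861]), 'tau': array([ 3.78132427e-04, -5.48684978e+01,  1.54672019e+00, -1.98121297e+01,
        9.43630905e-03,  8.90732801e-03, -1.16924070e-05]), 'tcp_pos': array([ 7.24161522e-01, -1.48961575e-05,  2.30144115e-01]), 'ee_rot': array([-3.13934552e+00,  1.40716093e-04,  1.57081454e+00]), 'contact_force': array([0.21108121, 1.08982324, 0.20239948]), 'moment': array([ 0.00014399, -0.01626891, -0.00716733]), 'width': 0.08558881274047093}
scene [[504.17150823   0.         283.09529926]
 [  0.         504.17150823 216.5565704 ]
 [  0.           0.           1.        ]] [[ 0.74345715  0.66875999  0.00561574 -0.46953369]
 [ 0.58212611 -0.64296725 -0.4977171  -0.27224745]
 [-0.32924255  0.37330041 -0.86732125  1.4185762 ]
 [ 0.          0.          0.          1.        ]]
side [[523.69466855   0.         272.49793686]
 [  0.         523.69466855 205.25444815]
 [  0.           0.           1.        ]] [[ 0.92210833 -0.38621062  0.02361332 -0.53054002]
 [-0.18075329 -0.48391443 -0.85624475  0.22337201]
 [ 0.34211764  0.78528223 -0.51603037  0.92895171]
 [ 0.          0.          0.          1.        ]]
```

View pics/scene0.png

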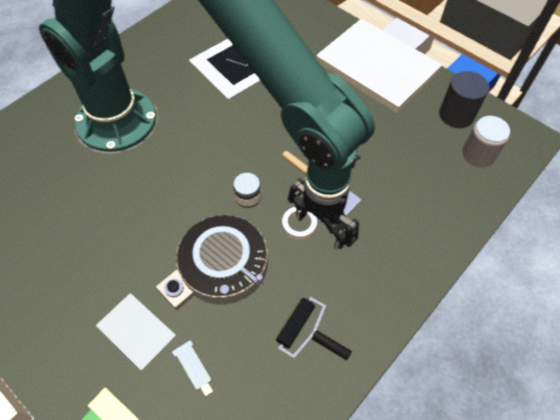

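View pics/side0.png

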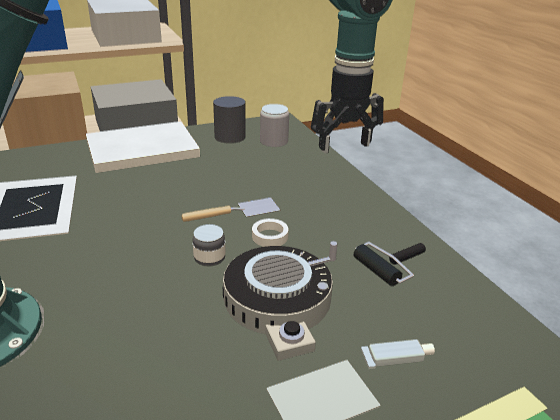

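The viewer drum is at about scene (222,255) and side (278,285). The lever post is at scene (259,278) and side (333,250), with a larger stud candidate at scene (224,290) and side (322,287). The lamp button is at scene (174,287) and side (291,329). I'll zoom in on these.

Run:
```python
from h import *
a=cv2.imread("pics/scene0.png")[200:320,140:300]; b=cv2.imread("pics/side0.png")[225:365,210:370]
cv2.imwrite("pics/z1.png",cv2.resize(a,None,fx=5,fy=5,interpolation=cv2.INTER_CUBIC))
cv2.imwrite("pics/z2.png",cv2.resize(b,None,fx=4,fy=4,interpolation=cv2.INTER_CUBIC))
```

```text
(no output)
```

View pics/z1.png

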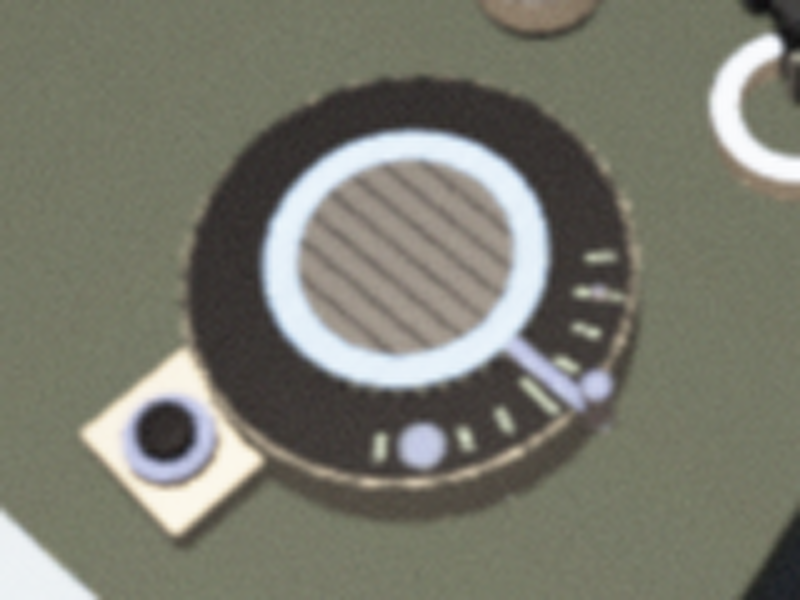

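View pics/z2.png

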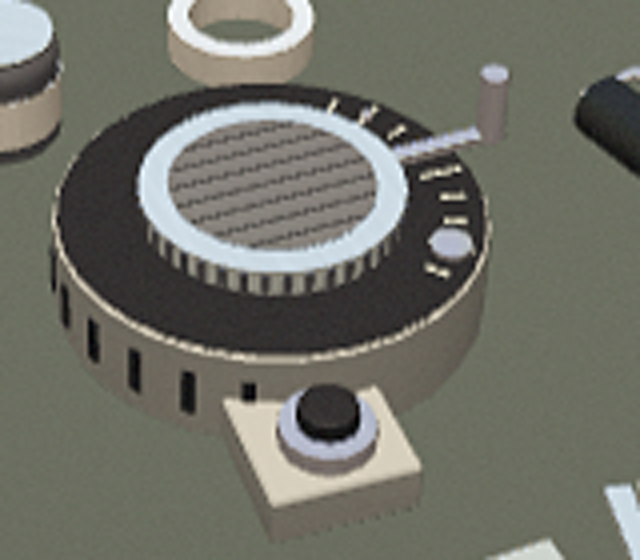

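The larger stud is on the button side, at -0.65 rad (zoom 1 pixel (421,445)). The small stud is at zoom 1 (598,290), and the lever stands near +0.1. Next I'll measure these positions.

```bash
cat >> h.py <<'E'
def ray(s,uv,z):
    T=s["camera_from_world"];R=T[:3,:3];c=-R.T@T[:3,3]
    uv=np.atleast_2d(np.asarray(uv,float)); d=np.c_[(uv-s["mtx"][:2,2])/np.diag(s["mtx"])[:2],np.ones(len(uv))]@R
    return c+d*((z-c[2])/d[:,2])[:,None]
def circ(P):
    A=np.c_[2*P[:,:2],np.ones(len(P))]; x=np.linalg.lstsq(A,(P[:,:2]**2).sum(1),rcond=None)[0]
    return x[:2],np.sqrt(x[2]+x[:2]@x[:2])
E
python3 - <<'E'
from h import *
S=dict(np.load("scene0.npz"));D=dict(np.load("side0.npz"))
uz=lambda u,o,f:(np.array(u,float)+.5)/f-.5+np.array(o)
sc=lambda u:uz(u,(140,200),5); sd=lambda u:uz(u,(210,225),4)
# drum top outer dark and ring
for nm,s,roi in (("scene",S,(185,215,260,285)),("side",D,(240,245,318,300))):
    x0,y0,x1,y1=roi; g=cv2.cvtColor(s["img"],cv2.COLOR_RGB2GRAY); m=np.zeros_like(g); m[y0:y1,x0:x1]=(g[y0:y1,x0:x1]>185)*255
    n,l,st,_=cv2.connectedComponentsWithStats(m); i=1+np.argmax(st[1:,4]); 
    c,_h=cv2.findContours((l==i).astype(np.uint8),cv2.RETR_EXTERNAL,cv2.CHAIN_APPROX_NONE); c=max(c,key=len)[:,0]
    P=ray(s,c,.066); C,r=circ(P)
    for k in range(4):
        e=np.abs(np.hypot(*(P[:,:2]-C).T)-r); C,r=circ(P[e<.003])
    print(nm,"ring",C,r,(e<.003).mean(),len(c))
for n,a,b,z in (("stud",(421,445),(451,243),.055),("small",(598,290),(372,112),.054),("post",(597,383),(494,74),.098),("button",(165,430),(329,400),.047)):
    print(n,ray(S,sc(a),z)[0],ray(D,sd(b),z)[0])
E
```

```text
scene ring [ 0.53792224 -0.10794956] 0.06258718325625301 0.8522727272727273 176
side ring [ 0.53773492 -0.11169836] 0.06192199720683906 0.8486486486486486 185
stud [ 0.60440154 -0.16549992  0.055     ] [ 0.60369487 -0.16922004  0.055     ]
small [ 0.61025167 -0.0582076   0.054     ] [ 0.61428664 -0.06201786  0.054     ]
post [ 0.65538373 -0.10441011  0.098     ] [ 0.6551085  -0.10852519  0.098     ]
button [ 0.5120523 -0.235067   0.047    ] [ 0.51183108 -0.23459631  0.047     ]
```

{"name": "servo_tool", "arguments": {"commands": [[[-0.35,-0.2,-0.4],0,1],[[-0.35,-0.2,-0.4],0,1],[[-0.35,-0.2,-0.4],0,1],[[-0.35,-0.2,-0.4],0,1],[[-0.35,-0.2,-0.4],0,1],[[-0.35,-0.2,-0.4],0,1],[[-0.35,-0.2,-0.4],0,1],[[-0.35,-0.2,-0.4],0,1]], "newtons": 20}}

```text
clock: 0.77
tcp_pos: [0.6541, -0.0402, 0.1504]
ee_rot: [-3.141, 0.0, 1.571]
contact_force: [-0.1, 0.2, -0.3]
width: -0.0003
```

{"name": "servo_tool", "arguments": {"commands": [[[0,-0.1,-0.5],0,1],[[0,-0.1,-0.5],0,1],[[0,-0.1,-0.5],0,1],[[0,-0.1,-0.5],0,1],[[0,0,-0.5],0,1],[[0,0,-0.4],0,1],[[0,0,0],0,1],[[0,0,0],0,1]]}}

```text
clock: 1.43
tcp_pos: [0.6547, -0.0496, 0.0779]
ee_rot: [-3.14, -0.0, 1.571]
contact_force: [-0.2, 0.7, 0.7]
width: -0.0002
```

Run:
```python
from h import *
o=observe(); print(o["clock"],o["tcp_pos"],o["ee_rot"],o["contact_force"],o["width"])
a=snapshot("side"); save(a,"s1")
cv2.imwrite("pics/s1z.png",cv2.resize(a["img"][150:350,180:440,::-1],None,fx=3,fy=3))
```

```text
1.4333 [ 0.65470118 -0.04961416  0.07786135] [-3.14017604e+00 -2.24557914e-04  1.57130981e+00] [-0.16542337  0.68553806  0.69514405] -0.00019745180447852637
```

View pics/s1z.png

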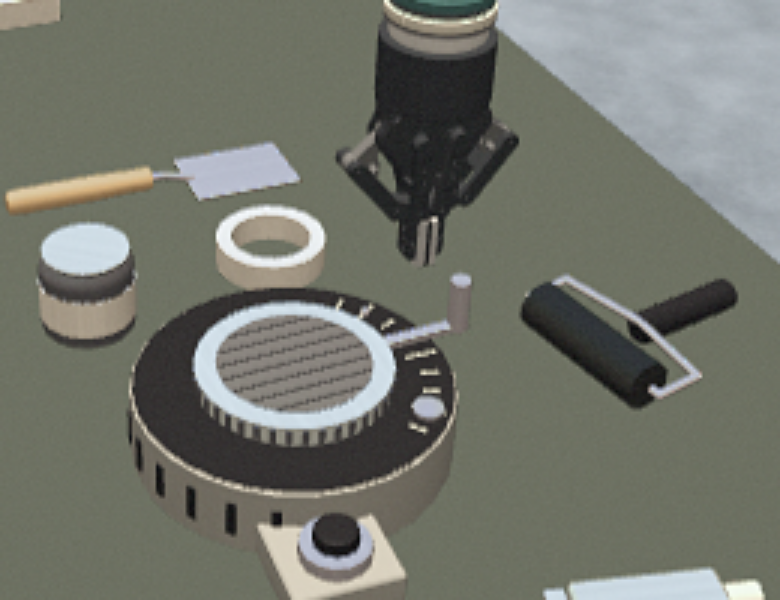

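The shut fingertips stand behind the post on its +y side, and the way is clear. I'll approach the post slowly.

{"name": "servo_tool", "arguments": {"commands": [[[0,-0.2,0],0,1],[[0,-0.2,0],0,1],[[0,-0.2,0],0,1],[[0,-0.2,0],0,1],[[0,-0.2,0],0,1],[[0,-0.2,0],0,1],[[0,-0.2,0],0,1],[[0,-0.2,0],0,1]]}}

```text
clock: 2.15
tcp_pos: [0.6552, -0.0903, 0.0789]
ee_rot: [3.141, -0.0, 1.571]
contact_force: [0.3, 1.7, 0.1]
width: 0.0001
```

Run:
```python
from h import *
o=observe(); print(o["tcp_pos"],o["contact_force"])
a=snapshot("scene"); cv2.imwrite("pics/c1.png",cv2.resize(a["img"][200:320,140:300,::-1],None,fx=5,fy=5))
C=np.array([.538,-.110])
for d in range(0,45,3):
    t=-np.radians(d); er=np.array([np.cos(t),np.sin(t)]); et=np.array([-er[1],er[0]])
    p=C+.118*er+.018*et; print(d,p.round(4), '' if d==0 else ((p-q)/.025).round(3)); q=p
```

```text
[ 0.65516568 -0.09031809  0.07889174] [0.32012354 1.69644422 0.09505317]
0 [ 0.656 -0.092] 
3 [ 0.6568 -0.0982] [ 0.031 -0.248]
6 [ 0.6572 -0.1044] [ 0.018 -0.249]
9 [ 0.6574 -0.1107] [ 0.005 -0.25 ]
12 [ 0.6572 -0.1169] [-0.008 -0.25 ]
15 [ 0.6566 -0.1232] [-0.021 -0.249]
18 [ 0.6558 -0.1293] [-0.034 -0.248]
21 [ 0.6546 -0.1355] [-0.047 -0.246]
24 [ 0.6531 -0.1416] [-0.06  -0.243]
27 [ 0.6513 -0.1475] [-0.072 -0.239]
30 [ 0.6492 -0.1534] [-0.085 -0.235]
33 [ 0.6468 -0.1592] [-0.097 -0.23 ]
36 [ 0.644  -0.1648] [-0.109 -0.225]
39 [ 0.641  -0.1703] [-0.121 -0.219]
42 [ 0.6377 -0.1756] [-0.132 -0.212]
```

View pics/c1.png

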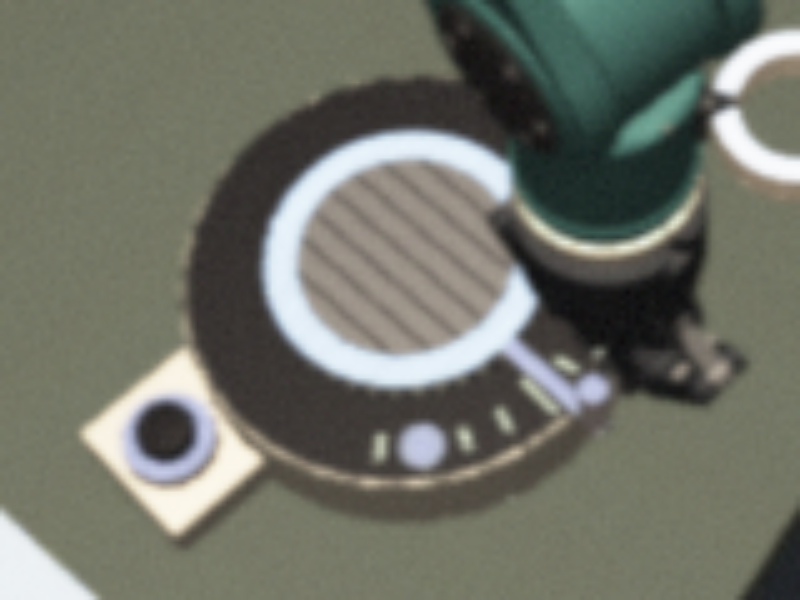

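The fingers now touch the post (1.7 N), and the lever has barely moved. I'll start pushing along the arc, turning the tool with it.

{"name": "servo_tool", "arguments": {"commands": [[[0.03,-0.25,0],-0.6,1],[[0.02,-0.25,0],-0.6,1],[[0.01,-0.25,0],-0.6,1],[[0,-0.25,0],-0.6,1],[[-0.02,-0.25,0],-0.6,1],[[-0.03,-0.25,0],-0.6,1],[[-0.05,-0.25,0],-0.6,1],[[-0.06,-0.24,0],-0.6,1]]}}

```text
clock: 2.87
tcp_pos: [0.6524, -0.139, 0.0787]
ee_rot: [-3.141, -0.001, 1.15]
contact_force: [0.4, 1.1, 1.8]
width: 0.0002
```

{"name": "servo_tool", "arguments": {"commands": [[[-0.07,-0.24,0],-0.6,1],[[-0.08,-0.24,0],-0.6,1],[[-0.1,-0.23,0],-0.6,1],[[-0.06,-0.11,0],-0.3,1],[[0,0,0],0,1],[[0,0,0],0,1]]}}

```text
clock: 3.37
tcp_pos: [0.6447, -0.1604, 0.0788]
ee_rot: [3.142, 0.0, 0.97]
contact_force: [-0.4, -0.2, 0.1]
width: -0.0
```

```bash
cat > look.py <<'E'
from h import *
import sys
o=observe(); print(o["clock"],o["tcp_pos"],o["ee_rot"],o["contact_force"])
n=sys.argv[1]
a=snapshot("scene"); b=snapshot("side"); np.savez("sc_"+n,**a); np.savez("sd_"+n,**b)
A=cv2.resize(a["img"][240:320,160:280,::-1],None,fx=6,fy=6,interpolation=cv2.INTER_CUBIC)
B=cv2.resize(b["img"][225:325,230:360,::-1],None,fx=6,fy=6,interpolation=cv2.INTER_CUBIC)
cv2.imwrite(f"pics/A{n}.png",A); cv2.imwrite(f"pics/B{n}.png",B)
E
python3 look.py 2
```

```text
3.3667 [ 0.64468778 -0.16040784  0.07875343] [3.14152939e+00 3.11291405e-04 9.69570256e-01] [-0.39493935 -0.16878274  0.09267463]
```

View pics/A2.png

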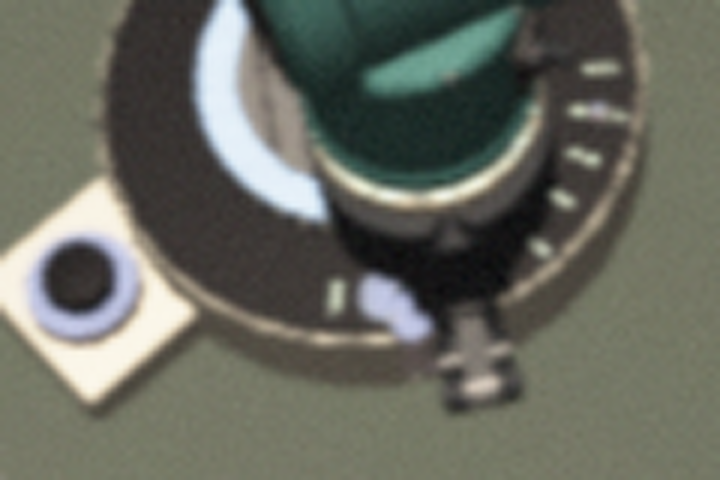

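View pics/B2.png

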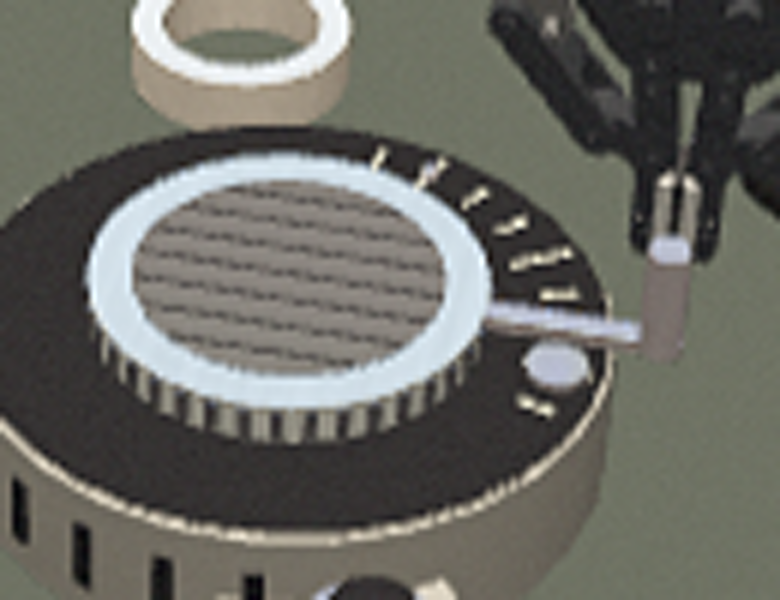

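The lever is just short of the stud (side zoom: post top (669,248), stud (556,364)). I'll measure the angle.

Run:
```python
from h import *
D=dict(np.load("sd_2.npz"));S=dict(np.load("sc_2.npz"))
uz=lambda u,o,f:(np.array(u,float)+.5)/f-.5+np.array(o)
for n,s,C,pts in (("side",D,[.5377,-.1117],[((669,248),.098),((625,332),.065),((557,366),.055)]),("scene",S,[.5379,-.108],[((412,312),.098)])):
    o,f=((230,225),6) if n=="side" else ((160,240),6)
    for u,z in pts:
        p=ray(s,uz(u,o,f),z)[0]; v=p[:2]-C; print(n,p,np.hypot(*v),np.arctan2(v[1],v[0]))
```

```text
side [ 0.63425507 -0.17754388  0.098     ] 0.11686872083579918 -0.598495778244106
side [ 0.62450456 -0.17333021  0.065     ] 0.10645804528214602 -0.6173980221092584
side [ 0.6034905  -0.16978243  0.055     ] 0.08776080114033996 -0.7232526810567046
scene [ 0.63138031 -0.17322172  0.098     ] 0.11398439160026261 -0.6091842858753321
```

{"name": "servo_tool", "arguments": {"commands": [[[-0.06,-0.12,0],-0.3,1],[[-0.06,-0.11,0],-0.3,1],[[-0.06,-0.11,0],-0.3,1],[[-0.06,-0.11,0],-0.3,1],[[0,0,0],0,1],[[0,0,0],0,1]]}}

```text
clock: 3.97
tcp_pos: [0.6384, -0.1723, 0.0788]
ee_rot: [3.141, 0.001, 0.863]
contact_force: [0.2, 0.1, 0.2]
width: -0.0001
```

```bash
python3 look.py 3
```

```text
3.9667 [ 0.63840042 -0.17227418  0.07881981] [3.14128645e+00 8.02730902e-04 8.63300100e-01] [0.18934331 0.08560456 0.15132644]
```

View pics/A3.png

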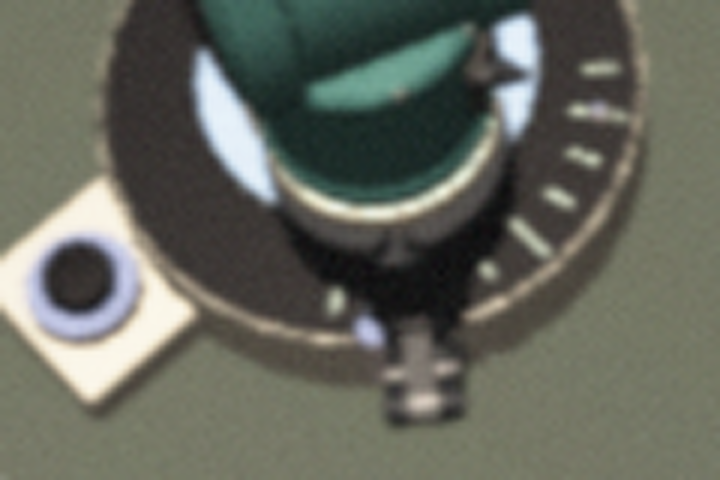

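View pics/B3.png

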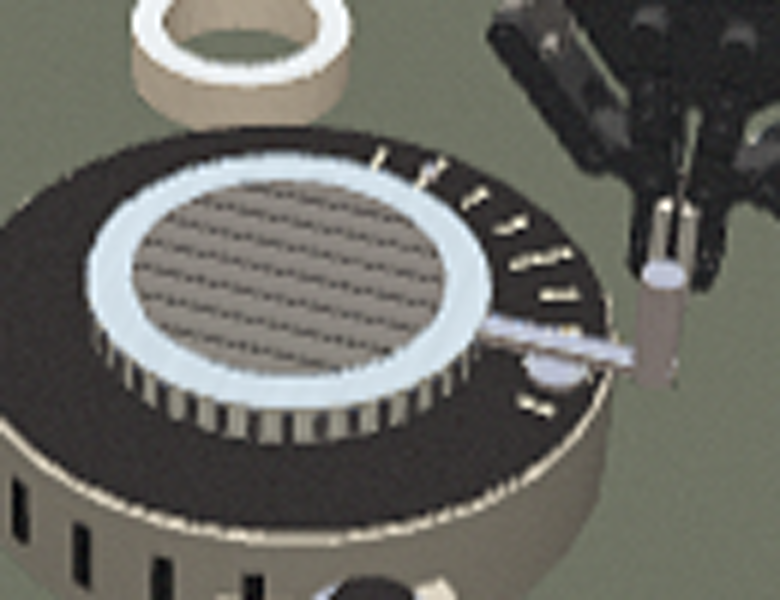

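The bar now crosses the stud (side zoom: post top (663,273), stud (556,368)). I'll back off along the tangent so I can measure unobstructed.

{"name": "servo_tool", "arguments": {"commands": [[[0.13,0.15,0],0,1],[[0.26,0.3,0],0,1],[[0.26,0.3,0],0,1],[[0.26,0.3,0],0,1],[[0.2,0.3,0.8],0,1],[[0,0.3,1],0,1],[[0,0.5,1],0,1],[[0,0.5,0.5],0,1]]}}

```text
clock: 4.73
tcp_pos: [0.669, -0.1041, 0.1643]
ee_rot: [3.138, -0.003, 0.865]
contact_force: [0.5, -0.9, 1.5]
width: 0.0
```

```bash
python3 look.py 4
```

```text
4.7333 [ 0.66902619 -0.10412392  0.16425899] [ 3.13758938e+00 -2.73823388e-03  8.64648235e-01] [ 0.48526917 -0.94129927  1.46744792]
```

View pics/A4.png

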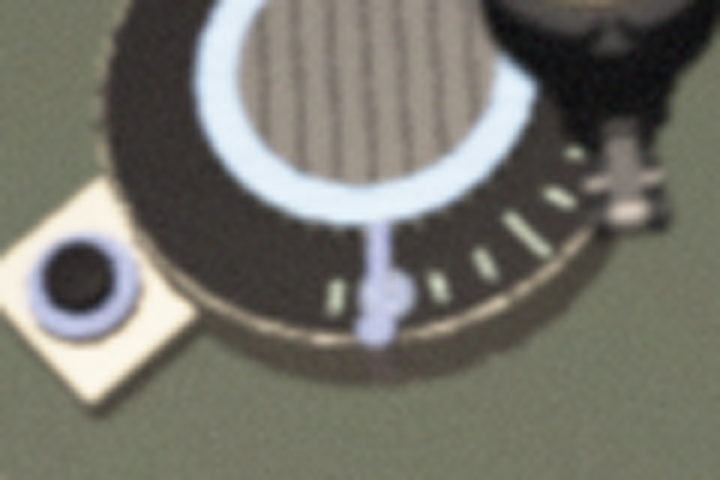

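View pics/B4.png

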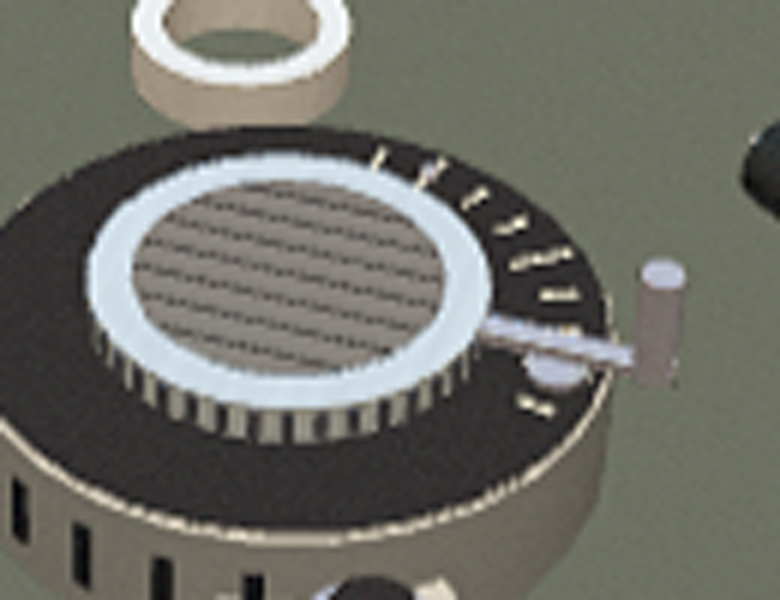

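Run:
```python
from h import *
D=dict(np.load("sd_4.npz"));S=dict(np.load("sc_4.npz"))
uz=lambda u,o,f:(np.array(u,float)+.5)/f-.5+np.array(o)
for n,s,C,pts in (("side",D,[.5377,-.1117],[((663,273),.098),((625,353),.065),((500,327),.065),((556,366),.055)]),("scene",S,[.5379,-.108],[((375,328),.098),((376,240),.065),((376,295),.065),((388,294),.055)])):
    o,f=((230,225),6) if n=="side" else ((160,240),6)
    for u,z in pts:
        p=ray(s,uz(u,o,f),z)[0]; v=p[:2]-C; print(n,u,p,np.hypot(*v),np.arctan2(v[1],v[0]))
```

```text
side (663, 273) [ 0.62655039 -0.18767397  0.098     ] 0.1169035334502688 -0.7074344246288852
side (625, 353) [ 0.61965548 -0.18227755  0.065     ] 0.10815678806624938 -0.7109428539487732
side (500, 327) [ 0.58934531 -0.15718695  0.065     ] 0.06882078611392377 -0.7220811992089256
side (556, 366) [ 0.60320019 -0.1696704   0.055     ] 0.0874690924580599 -0.7244890866251037
scene (375, 328) [ 0.62599843 -0.18609556  0.098     ] 0.11772956201878523 -0.725282811776414
scene (376, 240) [ 0.59035856 -0.15504884  0.065     ] 0.07046625875130463 -0.731086660815181
scene (376, 295) [ 0.60569519 -0.17016872  0.065     ] 0.09198444553717768 -0.7421326234748223
scene (388, 294) [ 0.60510837 -0.16480854  0.055     ] 0.0880009950253656 -0.7017358020442243
```

The lever and stud angles agree to within about 0.02 rad, or roughly 2 mm (side -0.713 against -0.724, scene -0.73 against about -0.71). Next is the button at (0.512, -0.235), travelling high over everything.

{"name": "servo_tool", "arguments": {"commands": [[[-0.4,-0.33,0],0.5,1],[[-0.4,-0.33,0],0.5,1],[[-0.4,-0.33,0],0.5,1],[[-0.4,-0.33,0],0.5,1],[[-0.4,-0.33,0],0.5,1],[[-0.4,-0.33,0],0.5,1],[[-0.4,-0.33,0],0.5,1],[[-0.4,-0.33,0],0.5,1]]}}

```text
clock: 5.5
tcp_pos: [0.5851, -0.1714, 0.1597]
ee_rot: [-3.139, 0.001, 1.215]
contact_force: [-0.1, -0.5, -0.3]
width: 0.0
```

{"name": "servo_tool", "arguments": {"commands": [[[-0.4,-0.33,0],0.5,1],[[-0.4,-0.33,0],0.5,1],[[-0.4,-0.33,0],0.5,1],[[-0.4,-0.33,0],0.5,1],[[-0.4,-0.33,0],0.5,1],[[-0.4,-0.33,0],0.5,1],[[-0.2,-0.33,0],0.5,1],[[0,-0.33,0],0.5,1]]}}

```text
clock: 6.17
tcp_pos: [0.5188, -0.2374, 0.1597]
ee_rot: [-3.137, -0.001, 1.563]
contact_force: [-0.4, 0.1, 0.7]
width: -0.0002
```

{"name": "servo_tool", "arguments": {"commands": [[[0,0,0],0,1],[[0,0,0],0,1],[[0,0,0],0,1]]}}

```text
clock: 6.42
tcp_pos: [0.5214, -0.2364, 0.1605]
ee_rot: [-3.14, -0.001, 1.562]
contact_force: [0.6, -0.2, -0.1]
width: 0.0
```

{"name": "servo_tool", "arguments": {"commands": [[[-0.19,0.03,-0.4],0,1],[[-0.18,0.03,-0.5],0,1],[[0,0,-0.5],0,1],[[0,0,-0.5],0,1],[[0,0,-0.5],0,1],[[0,0,-0.5],0,1],[[0,0,-0.5],0,1],[[0,0,0],0,1]]}}

```text
clock: 7.08
tcp_pos: [0.5111, -0.2339, 0.074]
ee_rot: [-3.137, -0.002, 1.563]
contact_force: [-0.9, 0.1, -0.4]
width: -0.0
```

Run:
```python
from h import *
o=observe(); print(o["tcp_pos"],o["contact_force"])
a=snapshot("scene"); b=snapshot("side")
A=cv2.resize(a["img"][250:320,140:240,::-1],(400,280)); B=cv2.resize(b["img"][250:360,220:370,::-1],(750,550)); 
cv2.imwrite("pics/A5.png",A);cv2.imwrite("pics/B5.png",B)
```

```text
[ 0.5111399  -0.23391627  0.07402339] [-0.89837631  0.05248675 -0.42922271]
```

View pics/B5.png

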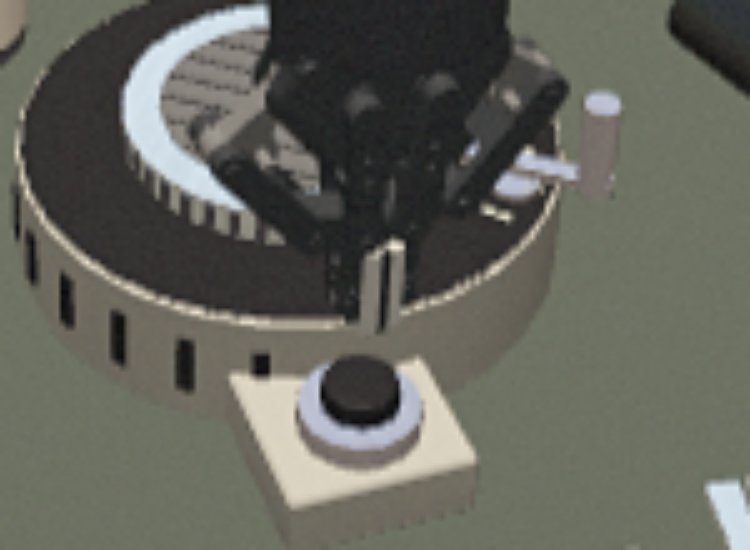

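The fingertips are above the button and the lever is still over the stud. I'll go down slowly, watching the force.

{"name": "servo_tool", "arguments": {"commands": [[[0,0,-0.3],0,1],[[0,0,-0.3],0,1],[[0,0,-0.2],0,1],[[0,0,-0.2],0,1],[[0,0,-0.1],0,1],[[0,0,0],0,1]]}}

```text
clock: 7.68
tcp_pos: [0.5118, -0.2356, 0.0481]
ee_rot: [-3.14, -0.0, 1.562]
contact_force: [0.0, -0.5, 0.1]
width: 0.0002
```

{"name": "servo_tool", "arguments": {"commands": [[[0,0,-0.1],0,1],[[0,0,-0.06],0,1],[[0,0,0],0,1]]}}

```text
clock: 7.93
tcp_pos: [0.5124, -0.2359, 0.0449]
ee_rot: [3.141, 0.0, 1.562]
contact_force: [-0.4, -0.1, 2.1]
width: 0.0002
```

{"name": "servo_tool", "arguments": {"commands": [[[0,0,-0.06],0,1],[[0,0,-0.06],0,1],[[0,0,0],0,1]]}}

```text
clock: 8.18
tcp_pos: [0.5124, -0.2359, 0.0419]
ee_rot: [3.141, 0.0, 1.562]
contact_force: [-0.6, 0.2, 4.5]
width: -0.0001
```

{"name": "servo_tool", "arguments": {"commands": [[[0,0,-0.04],0,1],[[0,0,-0.04],0,1],[[0,0,0],0,1]]}}

```text
clock: 8.43
tcp_pos: [0.5124, -0.2359, 0.041]
ee_rot: [3.141, 0.0, 1.562]
contact_force: [-2.3, 1.2, 12.1]
width: -0.0003
```

The force jumped to 12 N at z = 41 mm, so the button is bottomed out. Now I'll release it and rise clear.

{"name": "servo_tool", "arguments": {"commands": [[[0,0,0],0,1],[[0,0,0.2],0,1],[[0,0,0.4],0,1],[[0,0,0.6],0,1],[[0,0,0.8],0,1],[[0,0,0.8],0,1],[[0,0,0.8],0,1],[[0,0,0.8],0,1]]}}

```text
clock: 9.1
tcp_pos: [0.512, -0.2356, 0.1509]
ee_rot: [-3.141, -0.0, 1.562]
contact_force: [-0.5, -0.4, -0.5]
width: -0.0001
```

{"name": "servo_tool", "arguments": {"commands": [[[0,-0.2,0.7],0,1],[[0,-0.4,0.5],0,1],[[0,-0.4,0.3],0,1],[[0,-0.4,0],0,1],[[0,-0.4,0],0,1],[[0,0,0],0,1],[[0,0,0],0,1]]}}

```text
clock: 9.68
tcp_pos: [0.5113, -0.2814, 0.1861]
ee_rot: [-3.139, -0.001, 1.56]
contact_force: [-0.7, 0.9, -1.3]
width: 0.0002
```

```bash
python3 look.py 6
python3 - <<'E'
from h import *
a=np.load("sc_6.npz")["img"]; b=np.load("sd_6.npz")["img"]
cv2.imwrite("pics/f6.png",cv2.resize(a[170:370,90:370,::-1],None,fx=2.8,fy=2.8,interpolation=cv2.INTER_CUBIC))
cv2.imwrite("pics/g6.png",cv2.resize(b[185:385,170:450,::-1],None,fx=2.8,fy=2.8,interpolation=cv2.INTER_CUBIC))
E
```

```text
9.6833 [ 0.51128569 -0.28136697  0.18611352] [-3.13949900e+00 -7.81797182e-04  1.56016027e+00] [-0.73557873  0.89302791 -1.3113128 ]
```

View pics/f6.png

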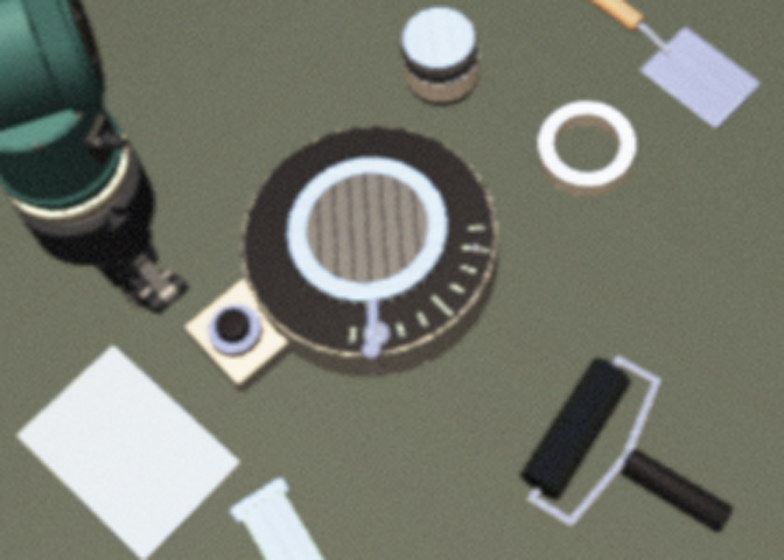

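View pics/g6.png

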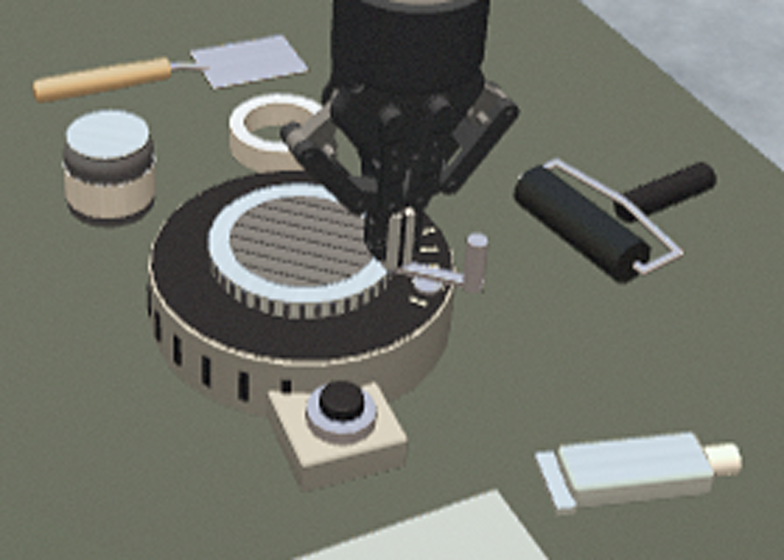

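The lever still crosses the stud (scene zoom (375,330), side zoom (430,282)). The button is up (side zoom (341,400)), the bystanders look unmoved, and the tool is clear.

```bash
python3 -c "
from plant import *
print(hand_in())"
```

```text
the job is handed in; nothing more can be done
None
```

I pushed the lever onto the larger stud, pressed the lamp button fully down and let it come back up, then handed the job in. The robot's clock read about 9.7 s of the 48 s allowed. The hand-in gave no verdict.

- **Lever:** I pushed the post round its arc with the shut fingertips, from about +0.1 rad to the larger stud at -0.65 rad. After I backed off, both views put the lever within about 0.02 rad (about 2 mm) of the stud, against a limit of 7 mm. The views disagreed on the sign: side -0.713 against -0.724, scene about -0.73 against -0.71. The scene stud angle is from before the push; a second reading, with the lever partly hiding the stud, gave -0.70. Contact force on the tool, read at the end of each move, was at most about 2 N.
- **Lamp button:** I pressed it from 47 mm down to 41 mm, where the force rose to 12 N, so it was fully down. Released, it stood up again in the last pictures.
- **Last checks:** The lever still stood over the stud, the tool was clear of everything, and the bystanders in view looked unmoved. I judged that by eye and did not measure their positions.

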